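# Bring out the stirring bar tray

### The job

Two small parts drawers stand on the mat, one left standing open and empty, the other shut with a stirring bar inside. First push the empty tray fully home; then hook a fingertip behind the lip of the other tray and draw it fully out to its stop, so that the stirring bar can be reached. Do not pinch that lip or press on its front, do not touch or lift the stirring bar, and leave the things standing around where they are.

Things in the scene. Friction and masses are not known exactly. Their poses are not given: they have to be found in the camera images.
- mat: thin dark rubber mat, 175 (x) x 205 x 3 mm, lying fixed on the bench; origin on its underside 17 mm to -x and 20 mm to +y of its centre; its -x side is the one towards which both trays open
- case_a: housing of the drawer that starts open: white box 84 (x, along the rail) x 60 x 42 mm with a clear window in its roof, fixed on the mat; origin at the centre of its underside, -x is its open front
- case_b: housing of the drawer that starts shut; the same make and size as the other and standing about 85 mm beside it (which of the two is on the left changes); origin at the centre of its underside, -x is its open front
- lip_a (a point): Lip of the empty grey tray that starts open. Upright plate 42 mm wide, 10 mm thick, 32 mm tall on the tray's flat apron; behind it a gap 43 mm long, open above, then the tray's walled part. Point: middle of its top edge, 44 mm above the bench; +x runs level along the rail into the housing (closing), y along the lip, z up. Rear face 5 mm to +x, front face 5 mm to -x of the point.
- lip_b (a point): Lip of the grey tray that starts shut and holds the stirring bar. Upright plate 42 mm wide, 10 mm thick, 32 mm tall on the tray's flat apron; behind it a gap 43 mm long, open above, then the tray's walled part. Point: middle of its top edge, 44 mm above the bench; +x runs level along the rail into the housing (closing), y along the lip, z up. Rear face 5 mm to +x, front face 5 mm to -x of the point.
- tray_a (a joint): position of the empty tray in m drawn out: 0 fully home against its stop, 0.06 fully out against its other stop. It slides in its rail with about 2 N of friction and stays where it is left. Starts between 0.035 and 0.055.
- tray_b (a joint): position of the stirring bar's tray in m drawn out: 0 fully home against its stop, 0.06 fully out against its other stop. It slides in its rail with about 2 N of friction and stays where it is left. Starts between 0 and 0.006.
- stir_bar: white stirring bar, 10 mm thick, 40 mm long, lying loose on the floor of its tray inside the tray's walls (72 x 44 mm inside, 17 mm high); it may roll a little there; origin on its underside
- vial: cream-filled glass vial with white cap, 24 mm across, 50 mm tall, standing on the mat beside the drawers; to be left alone; origin at the centre of its underside
- tape: roll of cream label tape, 68 mm across, 19 mm tall, on the bench; to be left alone; origin at the centre of its underside
- timer: white bench timer, 55 x 65 x 18 mm, on the bench; to be left alone; origin at the centre of its underside
- tube_rack: small tube rack with capped tubes, 52 x 132 x 61 mm, on the bench; to be left alone; origin at the centre of its underside

How it is judged:
On the way, in this order (a step that is already met when the one before it is completed fails the run):
1. the empty tray is pushed fully home while the other tray is still shut (value of joint tray_a below 0.005 m and value of joint tray_b below 0.015 m), for 0.2 s.
2. the stirring bar's tray is drawn fully out, the empty one staying home (value of joint tray_a below 0.007 m and value of joint tray_b above 0.053 m), for 0.2 s.
At the end, for the whole second after the job is handed in: the empty tray is home (within 7 mm), the stirring bar's tray is out to its stop (within 7 mm) and at rest, and the stirring bar lies in its tray (all of step 2 and velocity of joint tray_b below 0.01 m/s and linear speed of stir_bar below 0.03 m/s and x of stir_bar in the frame of lip_b between 0.045 and 0.13 m and z of stir_bar in the frame of lip_b below -0.015 m); the robot touches nothing.
It fails at once if the lip that is to be hooked is pinched or pressed on its front (more than 3 N) (contact force between the arm and tray_b_c0 above 3 N).
It fails at once if the stirring bar is touched by the robot (contact force between the arm and stir_bar above 0.5 N).
It fails at once if the stirring bar is lifted out of its tray (z of stir_bar in the frame of lip_b above 0 m).
It fails at once if a thing standing around is moved by more than 20 mm (distance of any of vial, tape, timer, tube_rack from where it was at the start of the episode above 0.02 m).
It fails at once if the vial is tipped (angle between vial's own z axis and vertical above 0.5 rad).
It also fails if it takes over 45 s, if anything falls off the work surface, if the arm or the gripper's body presses on something with over 40 N, if the wrist force passes 120 N, or if a joint passes its speed limit or range.

### The arm

A 6-joint arm with a two-finger parallel gripper is mounted at the origin on a cart in front of the work surface, level with it; the furniture and walls round the work are solid. World frame = base frame: x ahead of the robot, y to its left, z up, the work surface at z = 0. Lengths are in m, angles in rad, forces in N, time in s.
With the tool pointing down it reaches from about 0.4 to 0.825 m from the base axis. Payload 7 kg.
Tool frame: the origin (TCP) lies midway between the tips of the shut fingers; the grasp point (between the pads) lies 19 mm behind it; z points along the fingers, y is the line along which they close (so a half turn about z gives the same grasp; the last joint's range is limited). The gripper opens to 88 mm and grips with 3 to 60 N. Pads are 19 mm wide; open, the fingers measure 130 mm over their backs; the gripper's body (78 mm by 193 mm) begins 47 mm behind the grasp point.
Start: joints at [-0.943, 0.359, 0.012, 0, -1.224, -0.288], TCP at [0.225, -0.636, 0.227] pointing down, gripper open.
Joint ranges: [-3.07, 3.07], [-1.43, 2.12], [-1.02, 1.25], [-3.03, 1.67], [-3.05, -0], [-3.03, 3.03]. Speed limits (rad/s): [2.39, 2.39, 3.01, 3.14, 3.14, 3.14].

### API

Orientations are given as [roll, pitch, yaw] about the fixed x, y, z axes, in that order (R = Rz(yaw) Ry(pitch) Rx(roll)).
In Python, from station import get_state, grab_frame, calibration, job_done, boxes_of, regions_of, spot_point gives the robot as it stands. The module is installed in compiled form; this text tells all that it offers.
- The arm moves only by the tool arm_command, never from a script. Its argument "commands" is a list of rows, each an object of numbers: "tx", "ty", "tz": the shift along the tool's x, y, z each as a share of 25 cm, from -1 to 1; "twist": the turn about the tool's z as a share of 180 degrees, from -1 to 1. A call has exactly 8 rows; each row is the pose to reach, as a shift and turn from the pose commanded when the call began, along the tool's axes at that moment, turning the shorter way round; what a row does not reach only later rows make up. A row lasts 1/12 s, in which the tool goes at most 41.7 mm and 7.16 degrees, less where a joint would pass 70% of its speed; a pose out of reach is approached as far as the arm can. A call with a number of a shift or a turn outside -1 to 1 is refused whole. A call with a gripper value outside its range is refused whole. "claw" is the opening, from 0 (shut) to 1 (fully open), set as the call begins (left out, the last holds). The fingers move at their own pace and stop on an object; "grip_force" is the grip in N (left out, the last holds). Time passes only in rows, so rows that repeat a pose let the fingers close, or fill a call up. It gives the time, the measured TCP pose, the force, the opening and the grip force at its end, in the units of the state.
- get_state(): the state, without advancing time (a new reading comes with each control period).
- grab_frame(name): name is "scene" or "top" or "wrist"; returns the picture (384x512x3 uint8, red, green, blue); there is no depth.
- calibration(name): a dict with "camera_matrix" (3x3 intrinsics, pixels), "extrinsics" (4x4, takes a point from camera to world coordinates). Camera axes: x right, y down, z forward; pixel columns grow to the right and rows downward; lengths in m; the calibration is good to about 2 mm. A picture is of the moment at which its call begins: read the wrist's pose just before it. calibration takes no time and is no camera call; for the wrist camera it gives the pose at the moment of the call.
- job_done(): hands the job in; it is judged then, once.
Trained networks look in the newest picture that a camera, given by its name, has taken for a name from the list of things; names that differ only in an ending like _2 or _b are one class to them, and where a whole thing is asked for, a point or a joint stands for the part that bears it (a point fixed in the world has none). Each returns a list of dicts, best first, with "score" (0 to 1); they miss things now and then, are a little off and sometimes report something else, mostly with a low value. They report only what shows in the picture. A call takes as long as a camera call.
- boxes_of(query, camera): "rect" ([left, top, right, bottom] in pixels, round what is visible of it).
- regions_of(query, camera): "region" (384x512 bool, what is visible of it) and "rect" ([left, top, right, bottom] in pixels, round what is visible of it).
- spot_point(query, camera): "uv" ([column, row] in pixels: a listed point, or the origin of a listed thing).
The state is a dict: "t": time; "q": joint angles; "qd": joint speeds; "joint_efforts": joint torques, N m; "eef_pos": TCP position; "ee_rot": TCP orientation; "force": force on the tool from outside, world axes, zero at the start; "moment": the same for the moment, N m; "width": finger opening in m; "gripper_force": force on a finger pad.
Only numpy, scipy, OpenCV 4.12 (cv2) and the standard library are available. Lean on these libraries where they do the work, as an engineer would, in place of code of your own. Each camera call takes 0.05 s, during which the arm holds its last target. There are 200 camera calls.

## Working session

There is one attempt and no reset: what is moved stays moved. The work goes in short steps, Python scripts to look and compute and a tool call to move; the robot and the scene stay as the last step left them, time stands still between calls to the robot, and variables do not carry over. Pictures are saved under pics/ and viewed, at most 10 in all, crops included, and the job is handed in when it is done.

Besides the shell and the picture viewer there is one more tool, called after ">>>" in YAML: its name, and indented under it one key for each argument. arm_command: Moves the arm, as the interface text tells. Shift numbers are shares of 25 cm and turn numbers shares of 180 degrees, none past 1 either way. Its arguments: {"type":"object","properties":{"commands":{"type":"array"},"claw":{"type":"number"},"grip_force":{"type":"number"}},"required":["commands"]}

```bash
mkdir -p pics
cat > h.py <<'E'
import numpy as np, cv2
from station import *
def ray(cam,uv,z):
    c=calibration(cam);K=np.array(c["camera_matrix"]);T=np.array(c["extrinsics"])
    d=T[:3,:3]@np.linalg.solve(K,[uv[0],uv[1],1.]);o=T[:3,3]
    return o+d*(z-o[2])/d[2]
def save(cam,n):
    im=grab_frame(cam);cv2.imwrite("pics/"+n,cv2.cvtColor(im,cv2.COLOR_RGB2BGR));return im
E
python3 - <<'E'
from h import *
np.set_printoptions(precision=4,suppress=True)
s=get_state();print(s["t"],s["eef_pos"],s["ee_rot"],s["width"],s["force"])
a=save("top","top0.png");
for q,z in [("lip_a",.044),("lip_b",.044),("case_a",0.003),("case_b",0.003),("mat",0),("vial",.003)]:
    for r in spot_point(q,"top")[:2]: print("top",q,round(r["score"],2),np.round(r["uv"],1),ray("top",r["uv"],z))
b=save("scene","scene0.png")
cv2.imwrite("pics/both.png",cv2.resize(cv2.cvtColor(np.vstack([a,b]),cv2.COLOR_RGB2BGR),(400,600)))
E
```

```text
0.0 [ 0.2248 -0.636   0.2256] [ 3.1399 -0.0002 -2.802 ] 0.0876386980012734 [0.1548 0.7581 0.677 ]
top lip_a 0.67 [215.1 188. ] [ 0.4731 -0.3218  0.044 ]
top lip_a 0.62 [253.6 216.1] [ 0.411  -0.4028  0.044 ]
top lip_b 0.67 [215.1 188. ] [ 0.4731 -0.3218  0.044 ]
top lip_b 0.62 [253.6 216.1] [ 0.411  -0.4028  0.044 ]
top case_a 0.64 [255.6 151.1] [ 0.558 -0.41   0.003]
top case_a 0.58 [217.6 151. ] [ 0.5605 -0.3246  0.003 ]
top case_b 0.64 [255.6 151.1] [ 0.558 -0.41   0.003]
top case_b 0.58 [217.6 151. ] [ 0.5605 -0.3246  0.003 ]
top mat 0.66 [237.1 175.8] [ 0.5037 -0.3672  0.    ]
top vial 0.69 [280.6 164.3] [ 0.5267 -0.4652  0.003 ]
```

View pics/top0.png

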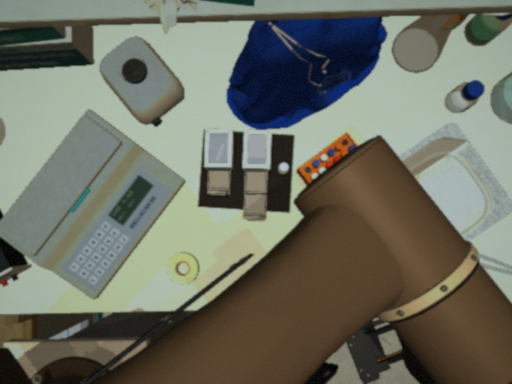

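View pics/scene0.png

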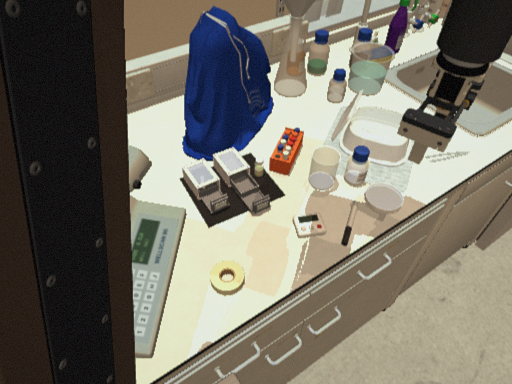

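The top view has +x up and +y left. The open empty tray A is on the right, with its lip at about (254,216). The shut tray B is on the left, with its lip at about (215,188). The vial is at (283,168) and the rack at (327,158). In the scene view, the path from the arm to the drawers is clear at height.

>>> arm_command:
  commands:
    - {"tx":-1,"ty":0.77,"tz":0.06,"twist":0.119}
    - {"tx":-1,"ty":0.77,"tz":0.06,"twist":0.119}
    - {"tx":-1,"ty":0.77,"tz":0.06,"twist":0.119}
    - {"tx":-1,"ty":0.77,"tz":0.06,"twist":0.119}
    - {"tx":-1,"ty":0.77,"tz":0.06,"twist":0.119}
    - {"tx":-1,"ty":0.77,"tz":0.06,"twist":0.119}
    - {"tx":-1,"ty":0.77,"tz":0.06,"twist":0.119}
    - {"tx":-1,"ty":0.77,"tz":0.06,"twist":0.119}
  claw: 0
  grip_force: 10

```text
t: 1.07
eef_pos: [0.3977, -0.369, 0.2118]
ee_rot: [-3.142, 0.001, 3.109]
force: [0.5, -0.8, 0.5]
width: 0.0395
gripper_force: 0.0
```

```bash
cat > look.py <<'E'
from h import *
import sys
np.set_printoptions(precision=4,suppress=True)
s=get_state();print(s["t"],s["eef_pos"],s["ee_rot"],s["width"],s["force"])
save("wrist",sys.argv[1])
for q,z in [("lip_a",.044),("case_a",0.003),("vial",.003)]:
    for r in spot_point(q,"wrist")[:3]: print(q,round(r["score"],2),np.round(r["uv"],1),ray("wrist",r["uv"],z))
E
python3 look.py w1.png
```

```text
1.0667 [ 0.3977 -0.369   0.2118] [-3.1416  0.0009  3.1086] 0.039476289734278726 [ 0.5228 -0.7817  0.4924]
lip_a 0.86 [232.7 190.3] [ 0.4156 -0.4026  0.044 ]
lip_a 0.8 [298.7 227.1] [ 0.4683 -0.3185  0.044 ]
lip_a 0.56 [261.5 235.8] [ 0.4792 -0.3678  0.044 ]
case_a 0.85 [236.1 276.5] [ 0.5645 -0.4111  0.003 ]
case_a 0.7 [288.4 273.9] [ 0.5625 -0.3294  0.003 ]
case_a 0.34 [186.3 111.3] [ 0.3154 -0.4639  0.003 ]
vial 0.18 [232.5 276.2] [ 0.5631 -0.4179  0.003 ]
```

View pics/w1.png

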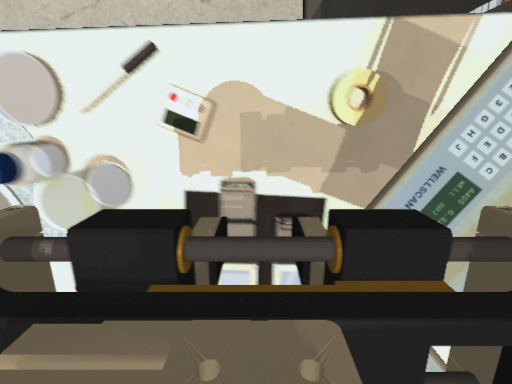

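The wrist view shows lip A's top edge at about (237,185). Lip B is mostly hidden behind the gripper at about (290,227). I'll go down in front of lip A with the fingers shut.

>>> arm_command:
  commands:
    - {"tx":0.12,"ty":-0.13,"tz":0.05}
    - {"tx":0.12,"ty":-0.13,"tz":0.2}
    - {"tx":0.12,"ty":-0.13,"tz":0.35}
    - {"tx":0.12,"ty":-0.13,"tz":0.5}
    - {"tx":0.12,"ty":-0.13,"tz":0.62}
    - {"tx":0.12,"ty":-0.13,"tz":0.7}
    - {"tx":0.12,"ty":-0.13,"tz":0.74}
    - {"tx":0.12,"ty":-0.13,"tz":0.74}
  claw: 0

```text
invalid input
```

```bash
python3 look.py w2.png
```

```text
1.2667 [ 0.3971 -0.3709  0.2119] [-3.1413  0.0005  3.1099] 0.023859467743273882 [ 0.3152  1.0377 -1.3693]
lip_a 0.63 [233.8 192.5] [ 0.416  -0.4049  0.044 ]
case_a 0.93 [234.2 273.8] [ 0.5574 -0.4168  0.003 ]
case_a 0.85 [290.5 271.1] [ 0.5558 -0.3293  0.003 ]
```

View pics/w2.png

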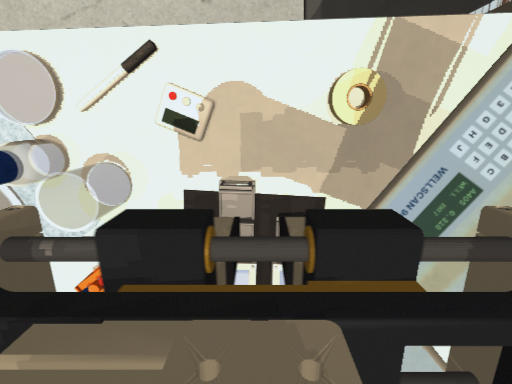

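The call was refused and the arm hasn't moved; the picture still shows lip A at about (237,187). The rows left out "twist", which is the likely cause, so I'll resend with every field filled in.

>>> arm_command:
  commands:
    - {"tx":0.12,"ty":-0.13,"tz":0.05,"twist":0}
    - {"tx":0.12,"ty":-0.13,"tz":0.2,"twist":0}
    - {"tx":0.12,"ty":-0.13,"tz":0.35,"twist":0}
    - {"tx":0.12,"ty":-0.13,"tz":0.5,"twist":0}
    - {"tx":0.12,"ty":-0.13,"tz":0.62,"twist":0}
    - {"tx":0.12,"ty":-0.13,"tz":0.7,"twist":0}
    - {"tx":0.12,"ty":-0.13,"tz":0.74,"twist":0}
    - {"tx":0.12,"ty":-0.13,"tz":0.74,"twist":0}
  claw: 0
  grip_force: 10

```text
t: 2.13
eef_pos: [0.3635, -0.4029, 0.0243]
ee_rot: [3.14, -0.004, 3.106]
force: [-0.1, -0.3, 0.7]
width: 0.0007
gripper_force: 0.0
```

```bash
python3 look.py w3.png
```

```text
2.1333 [ 0.3635 -0.4029  0.0243] [ 3.1396 -0.004   3.1059] 0.0006800491459180554 [-0.1451 -0.2576  0.6982]
lip_a 0.64 [163.5 156.2] [ 0.3147 -0.453   0.044 ]
```

View pics/w3.png

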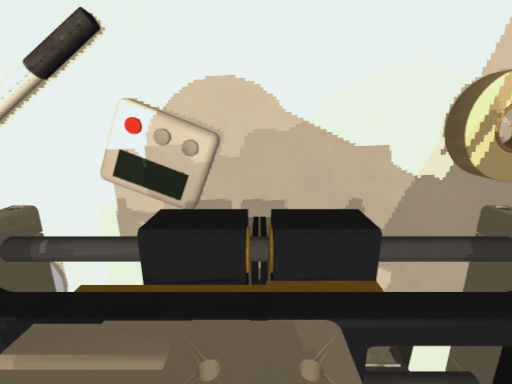

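Only the bench, timer and tape show in front of the gripper, and there was no contact on the way down. I'll push along +x now.

>>> arm_command:
  commands:
    - {"tx":-0.06,"ty":0,"tz":0,"twist":0}
    - {"tx":-0.1,"ty":0,"tz":0,"twist":0}
    - {"tx":-0.14,"ty":0,"tz":0,"twist":0}
    - {"tx":-0.18,"ty":0,"tz":0,"twist":0}
    - {"tx":-0.22,"ty":0,"tz":0,"twist":0}
    - {"tx":-0.26,"ty":0,"tz":0,"twist":0}
    - {"tx":-0.3,"ty":0,"tz":0,"twist":0}
    - {"tx":-0.33,"ty":0,"tz":0,"twist":0}
  claw: 0
  grip_force: 10

```text
t: 3.0
eef_pos: [0.449, -0.4059, 0.0264]
ee_rot: [-3.141, -0.0, 3.108]
force: [-2.8, -2.0, 0.3]
width: 0.0007
gripper_force: 1.2
```

>>> arm_command:
  commands:
    - {"tx":-0.01,"ty":0,"tz":0,"twist":0}
    - {"tx":-0.02,"ty":0,"tz":0,"twist":0}
    - {"tx":-0.02,"ty":0,"tz":0,"twist":0}
    - {"tx":-0.02,"ty":0,"tz":0,"twist":0}
    - {"tx":-0.02,"ty":0,"tz":0,"twist":0}
    - {"tx":-0.02,"ty":0,"tz":0,"twist":0}
    - {"tx":-0.02,"ty":0,"tz":0,"twist":0}
    - {"tx":-0.02,"ty":0,"tz":0,"twist":0}
  claw: 0
  grip_force: 10

```text
t: 3.67
eef_pos: [0.4513, -0.4057, 0.0262]
ee_rot: [3.141, -0.003, 3.107]
force: [-5.6, -1.6, 2.2]
width: 0.0006
gripper_force: 2.8
```

>>> arm_command:
  commands:
    - {"tx":-0.01,"ty":0,"tz":0,"twist":0}
    - {"tx":-0.02,"ty":0,"tz":0,"twist":0}
    - {"tx":-0.02,"ty":0,"tz":0,"twist":0}
    - {"tx":-0.02,"ty":0,"tz":0,"twist":0}
    - {"tx":-0.02,"ty":0,"tz":0,"twist":0}
    - {"tx":-0.02,"ty":0,"tz":0,"twist":0}
    - {"tx":-0.02,"ty":0,"tz":0,"twist":0}
    - {"tx":-0.02,"ty":0,"tz":0,"twist":0}
  claw: 0
  grip_force: 10

```text
t: 4.33
eef_pos: [0.4515, -0.4056, 0.026]
ee_rot: [3.139, -0.01, 3.106]
force: [-19.9, -3.2, 11.3]
width: 0.0004
gripper_force: 9.5
```

Tray A is against its stop: the force rose to 20 N with no further travel. I'll back off, rise, move over the gap behind lip B, and check.

>>> arm_command:
  commands:
    - {"tx":0.06,"ty":0,"tz":0,"twist":0}
    - {"tx":0.12,"ty":0,"tz":0,"twist":0}
    - {"tx":0.12,"ty":0,"tz":-0.1,"twist":0}
    - {"tx":0.12,"ty":0,"tz":-0.25,"twist":0}
    - {"tx":0.12,"ty":0,"tz":-0.4,"twist":0}
    - {"tx":0.12,"ty":0,"tz":-0.5,"twist":0}
    - {"tx":0.12,"ty":0,"tz":-0.5,"twist":0}
    - {"tx":0.12,"ty":0,"tz":-0.5,"twist":0}
  claw: 0
  grip_force: 10

```text
t: 5.0
eef_pos: [0.4294, -0.4055, 0.1536]
ee_rot: [-3.14, 0.005, 3.108]
force: [-0.8, 0.9, -0.3]
width: 0.0005
gripper_force: 0.0
```

Run:
```python
from h import *
np.set_printoptions(precision=4,suppress=True)
s=get_state();print(s["t"],s["eef_pos"],s["ee_rot"],s["force"])
for cam in ("top","scene"):
    im=save(cam,cam+"1.png")
    for q,z in [("lip_a",.044),("case_a",.003)]:
        for r in spot_point(q,cam)[:2]: print(cam,q,round(r["score"],2),np.round(r["uv"],1),ray(cam,r["uv"],z))
    c=im[110:230,150:320] if cam=="top" else im[130:240,160:310]
    cv2.imwrite(f"pics/c_{cam}.png",cv2.cvtColor(cv2.resize(c,None,fx=4,fy=4,interpolation=2),cv2.COLOR_RGB2BGR))
a=cv2.imread("pics/c_top.png");b=cv2.imread("pics/c_scene.png")
b=cv2.resize(b,(a.shape[1],a.shape[0]));cv2.imwrite("pics/c.png",cv2.resize(np.hstack([a,b]),(800,300)))
```

```text
5.0 [ 0.4294 -0.4055  0.1536] [-3.14    0.0047  3.1077] [-0.7598  0.8877 -0.3389]
scene lip_a 0.68 [248.1 182.3] [ 0.4718 -0.4083  0.044 ]
scene case_a 0.8 [229.4 170.9] [ 0.5642 -0.413   0.003 ]
scene case_a 0.72 [200.5 185.7] [ 0.5592 -0.3262  0.003 ]
```

View pics/c.png

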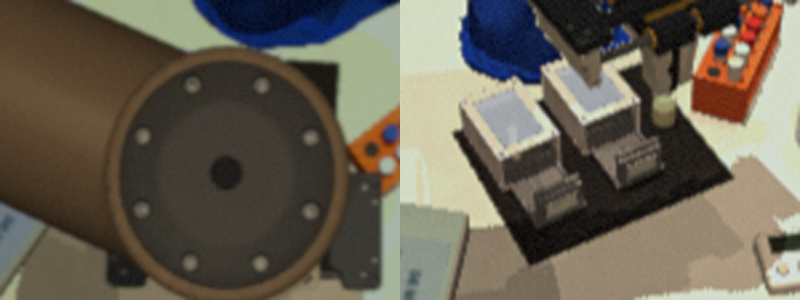

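In the scene crop both trays are shut, and the vial and rack stand untouched. I'll hover just above the gap behind lip B.

>>> arm_command:
  commands:
    - {"tx":-0.1,"ty":0.13,"tz":0,"twist":0}
    - {"tx":-0.2,"ty":0.26,"tz":0,"twist":0}
    - {"tx":-0.26,"ty":0.34,"tz":0,"twist":0}
    - {"tx":-0.26,"ty":0.34,"tz":0.1,"twist":0}
    - {"tx":-0.26,"ty":0.34,"tz":0.25,"twist":0}
    - {"tx":-0.26,"ty":0.34,"tz":0.36,"twist":0}
    - {"tx":-0.26,"ty":0.34,"tz":0.38,"twist":0}
    - {"tx":-0.26,"ty":0.34,"tz":0.38,"twist":0}
  claw: 0
  grip_force: 10

```text
t: 5.97
eef_pos: [0.4941, -0.322, 0.0542]
ee_rot: [3.14, -0.005, 3.108]
force: [0.3, -0.4, 1.0]
width: 0.0007
gripper_force: 0.0
```

Run:
```python
from h import *
np.set_printoptions(precision=4,suppress=True)
s=get_state();print(s["t"],s["eef_pos"],s["ee_rot"],s["force"])
im=save("scene","s2.png")
for q,z in [("lip_b",.044)]:
    for r in spot_point(q,"scene")[:3]: print(q,round(r["score"],2),np.round(r["uv"],1),ray("scene",r["uv"],z))
c=calibration("scene");K=np.array(c["camera_matrix"]);T=np.linalg.inv(c["extrinsics"])
for p in [(.470,-.320,.044),(s["eef_pos"])]:
    v=K@(T@np.r_[p,1])[:3];print(p,v[:2]/v[2])
cv2.imwrite("pics/c2.png",cv2.cvtColor(cv2.resize(im[130:240,160:310],(800,586),interpolation=2),cv2.COLOR_RGB2BGR))
```

```text
5.9667 [ 0.4941 -0.322   0.0542] [ 3.1404 -0.0054  3.1076] [ 0.343  -0.3603  1.0446]
lip_b 0.94 [216.3 198.6] [ 0.469  -0.3205  0.044 ]
lip_b 0.81 [245.7 185.7] [ 0.4658 -0.3976  0.044 ]
(0.47, -0.32, 0.044) [215.8961 198.4093]
[ 0.4941 -0.322   0.0542] [210.9604 188.4027]
```

View pics/c2.png

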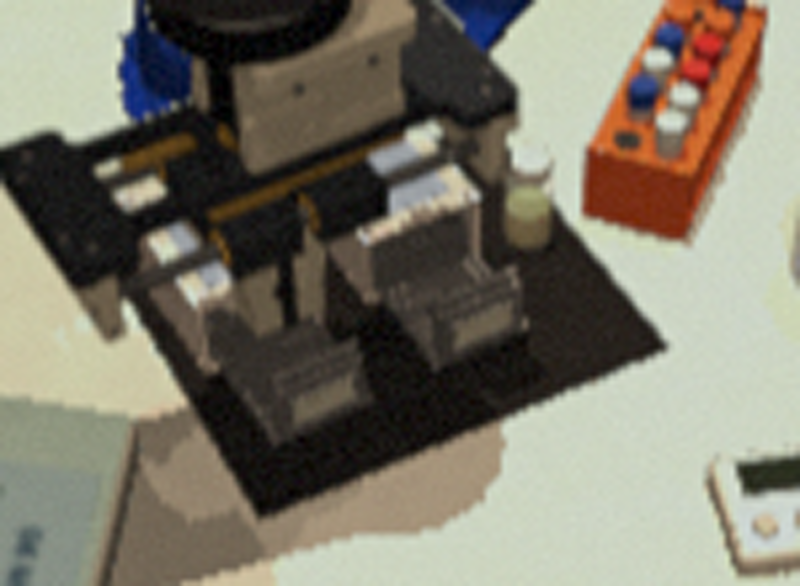

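The fingers hover behind lip B, whose top edge is at about (216,199) in the full frame, and clear of the case front. Next I'll lower them into the gap.

>>> arm_command:
  commands:
    - {"tx":0,"ty":0,"tz":0.03,"twist":0}
    - {"tx":0,"ty":0,"tz":0.06,"twist":0}
    - {"tx":0,"ty":0,"tz":0.09,"twist":0}
    - {"tx":0,"ty":0,"tz":0.12,"twist":0}
    - {"tx":0,"ty":0,"tz":0.12,"twist":0}
    - {"tx":0,"ty":0,"tz":0.12,"twist":0}
    - {"tx":0,"ty":0,"tz":0.12,"twist":0}
    - {"tx":0,"ty":0,"tz":0.12,"twist":0}
  claw: 0
  grip_force: 10

```text
t: 6.73
eef_pos: [0.496, -0.3225, 0.0268]
ee_rot: [-3.141, 0.0, 3.108]
force: [0.1, -0.0, -0.7]
width: 0.0004
gripper_force: 0.0
```

>>> arm_command:
  commands:
    - {"tx":0.03,"ty":0,"tz":0,"twist":0}
    - {"tx":0.06,"ty":0,"tz":0,"twist":0}
    - {"tx":0.09,"ty":0,"tz":0,"twist":0}
    - {"tx":0.12,"ty":0,"tz":0,"twist":0}
    - {"tx":0.15,"ty":0,"tz":0,"twist":0}
    - {"tx":0.18,"ty":0,"tz":0,"twist":0}
    - {"tx":0.21,"ty":0,"tz":0,"twist":0}
    - {"tx":0.23,"ty":0,"tz":0,"twist":0}
  claw: 0
  grip_force: 10

```text
t: 7.4
eef_pos: [0.4373, -0.3204, 0.0268]
ee_rot: [3.142, 0.0, 3.107]
force: [1.7, 1.4, 0.5]
width: 0.0005
gripper_force: 1.2
```

>>> arm_command:
  commands:
    - {"tx":0.01,"ty":0,"tz":0,"twist":0}
    - {"tx":0.02,"ty":0,"tz":0,"twist":0}
    - {"tx":0.03,"ty":0,"tz":0,"twist":0}
    - {"tx":0.03,"ty":0,"tz":0,"twist":0}
    - {"tx":0.03,"ty":0,"tz":0,"twist":0}
    - {"tx":0.03,"ty":0,"tz":0,"twist":0}
    - {"tx":0.03,"ty":0,"tz":0,"twist":0}
    - {"tx":0.03,"ty":0,"tz":0,"twist":0}
  claw: 0
  grip_force: 10

```text
t: 8.07
eef_pos: [0.4304, -0.3202, 0.0263]
ee_rot: [3.141, -0.001, 3.108]
force: [-0.3, -0.6, -0.6]
width: 0.0007
gripper_force: 0.0
```

>>> arm_command:
  commands:
    - {"tx":0.01,"ty":0,"tz":0,"twist":0}
    - {"tx":0.02,"ty":0,"tz":0,"twist":0}
    - {"tx":0.03,"ty":0,"tz":0,"twist":0}
    - {"tx":0.03,"ty":0,"tz":0,"twist":0}
    - {"tx":0.03,"ty":0,"tz":0,"twist":0}
    - {"tx":0.03,"ty":0,"tz":0,"twist":0}
    - {"tx":0.03,"ty":0,"tz":0,"twist":0}
    - {"tx":0.03,"ty":0,"tz":0,"twist":0}
  claw: 0
  grip_force: 10

```text
t: 8.73
eef_pos: [0.428, -0.3205, 0.0273]
ee_rot: [-3.14, 0.008, 3.108]
force: [12.6, 1.2, -8.3]
width: 0.0005
gripper_force: 6.3
```

Tray B has reached its stop: 12.6 N with no more travel. I'll ease off the lip, then lift clear.

>>> arm_command:
  commands:
    - {"tx":-0.04,"ty":0,"tz":0,"twist":0}
    - {"tx":-0.06,"ty":0,"tz":0,"twist":0}
    - {"tx":-0.06,"ty":0,"tz":0,"twist":0}
    - {"tx":-0.06,"ty":0,"tz":-0.06,"twist":0}
    - {"tx":-0.06,"ty":0,"tz":-0.2,"twist":0}
    - {"tx":-0.06,"ty":0,"tz":-0.36,"twist":0}
    - {"tx":-0.06,"ty":0,"tz":-0.5,"twist":0}
    - {"tx":-0.06,"ty":0,"tz":-0.5,"twist":0}
  claw: 0
  grip_force: 10

```text
t: 9.4
eef_pos: [0.441, -0.3223, 0.1588]
ee_rot: [-3.137, 0.009, 3.109]
force: [0.8, 0.1, -0.1]
width: 0.0001
gripper_force: 0.0
```

Run:
```python
from h import *
np.set_printoptions(precision=4,suppress=True)
s=get_state();print(s["t"],s["eef_pos"],s["force"])
im=save("scene","s3.png")
for q,z in [("lip_b",.044),("case_b",.003),("stir_bar",.012)]:
    for r in spot_point(q,"scene")[:2]: print(q,round(r["score"],2),np.round(r["uv"],1),ray("scene",r["uv"],z))
cv2.imwrite("pics/c3.png",cv2.cvtColor(cv2.resize(im[130:240,160:310],(800,586),interpolation=2),cv2.COLOR_RGB2BGR))
```

```text
9.4 [ 0.441  -0.3223  0.1588] [ 0.842   0.1413 -0.0739]
lip_b 0.73 [246.2 185. ] [ 0.467  -0.3998  0.044 ]
lip_b 0.62 [231.1 214.1] [ 0.4127 -0.3243  0.044 ]
case_b 0.62 [200.8 183.8] [ 0.5644 -0.33    0.003 ]
case_b 0.58 [228.1 173.6] [ 0.5577 -0.4051  0.003 ]
stir_bar 0.44 [214.4 198.6] [ 0.4967 -0.3296  0.012 ]
```

View pics/c3.png

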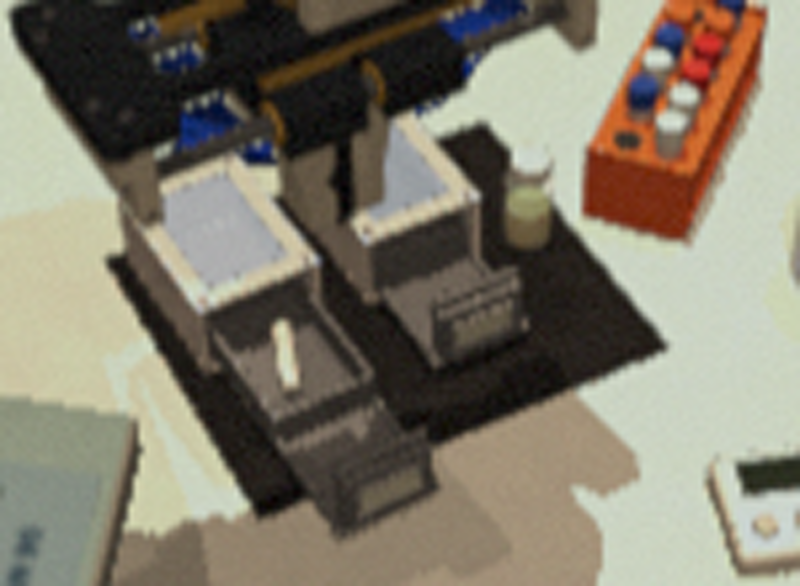

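The crop shows tray B fully out with the stirring bar lying in it, tray A home, and the vial and rack undisturbed. The gripper is clear of everything, so I'll hand in.

```bash
python3 -c "
from station import *
print(job_done())"
```

```text
the job is handed in; nothing more can be done
None
```

The job is handed in, but no verdict came back: the empty tray is home against its stop, the other tray is drawn out to its stop with the stirring bar lying untouched in it, and the gripper is clear.

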